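# Square up a scribe line on the bench plate

## Task

Take the try square from its sloping rest and lay it at the bench plate ready for scribing: stock standing on the bench and flush along the plate's near edge, blade lying over the plate, and the blade's left (outer) edge, seen from the robot, along the red line. Then stand the brass weight upright on the middle part of the blade, over its centreline, to hold it down, without shifting the square. Set both down gently, do not drop them, and leave the other things where they are.

Things in the scene. Friction and masses are not known exactly. Their poses are not given: they have to be found in the camera images.
- square: try square, 0.42 kg. Black stock 24 (x) x 110 (y) x 24 (z) mm, brass inlay at right end; steel blade 30 wide, reaching 100 forward (+x) of the stock at its left end (y 25 to 55, z 20.5 to 23.5); pale wooden grip rib on the stock, 14 (x) x 60 (y -25 to 35), z 24 to 54. Origin: centre of stock underside; y left, z up. Starts tilted 30 degrees on the rest, blade uphill
- square_rib (a point): grip point in the rib, at (0, 5, 46) mm of the square, 8 mm below the rib's top; with the TCP here the fingertips clear the stock by 3 mm
- square_face (a point): middle of the stock's front (+x, blade side) face, at (12, 0, 12) mm of the square
- square_edge (a point): middle of the blade's left (outer) long edge at its underside, at (62, 55, 20.5) mm of the square
- square_blade (a point): middle of the blade's top surface, at (62, 40, 23.5) mm of the square
- rest: fixed wooden rest, 150 mm wide; its board slopes up at 30 degrees towards its +x (low side to the robot), with a lip 14 mm high at the low end that holds the stock and a blue 20 mm pad under the blade; the slope starts 45 mm above the table; top at 130 mm. Origin: centre of its underside
- plate: fixed grey steel bench plate 150 (x) x 240 (y) x 20 (z) mm lying on the table. Origin: centre of its underside; its near edge is the face at x = -75 mm, looking to -x
- mark: thin red line, 3 mm wide, on the plate's top, running along the plate's x across its whole depth. Origin: middle of the line, at the plate's top; axes as the plate's
- weight: turned brass weight: base 38 mm across and 22 high, neck, knob 22 mm across from z 30 to 52. 0.28 kg. Origin: centre of its underside
- weight_knob (a point): grip point in the weight's knob, 45 mm above its underside; with the TCP here the fingertips clear the base by 4 mm
- jar: bystander: closed amber jar, 42 mm across, 60 high. Origin: centre of its underside
- ring_a: bystander: brass ring 24 mm across, 6 high, lying on the plate
- ring_b: bystander: copper ring 28 mm across, 5 high, lying on the plate
- bowl: bystander: copper bowl 60 mm across, 25 high
- file: bystander: file with orange handle, 170 mm long, lying on the table. Origin: about its middle, underside
Mind the look-alikes: they are no part of the job. Several things have the shape of the weight; the one meant has the colours described above. What is shaped like the square but blue is not meant.

How it is judged:
On the way:
1. the square is laid flush at the plate with its blade along the red line, and let go, before the weight goes on (x of square_face in the frame of plate between -0.0775 and -0.0735 m and angle between the x axis of square and the x axis of plate, either way round below 0.02 rad and y of square_edge in the frame of mark between -0.003 and 0.003 m and x of square_edge in the frame of mark above -0.04 m and angle between square's own z axis and vertical below 0.03 rad and height (world z) of square below 0.003 m and contact force between each of the fingers, weight and square below 0.05 N), for 0.2 s.
At the end, for the whole second after the job is handed in: Square standing on the bench, stock face within 2 mm of the plate's near face and parallel within 0.02 rad, blade's left edge within 3 mm of the red line; weight upright on the blade, within 11 mm of its centreline and 36 mm of its middle; both at rest (x of square_face in the frame of plate between -0.0775 and -0.0735 m and angle between the x axis of square and the x axis of plate, either way round below 0.02 rad and y of square_edge in the frame of mark between -0.003 and 0.003 m and x of square_edge in the frame of mark above -0.04 m and angle between square's own z axis and vertical below 0.03 rad and height (world z) of square below 0.003 m and x of weight in the frame of square between 0.034 and 0.106 m and y of weight in the frame of square between 0.029 and 0.051 m and z of weight in the frame of square between 0.0215 and 0.0265 m and angle between weight's own z axis and vertical below 0.06 rad and linear speed of each of square, weight below 0.01 m/s); the robot touches nothing.
It fails at once if the square is dropped (moves faster than 0.45 m/s out of the fingers) (contact force between the fingers and square below 0.02 N and linear speed of square above 0.45 m/s).
It fails at once if the weight is dropped (moves faster than 0.45 m/s out of the fingers) (contact force between the fingers and weight below 0.02 N and linear speed of weight above 0.45 m/s).
It fails at once if another thing is moved by more than 25 mm (distance of any of jar, ring_a, ring_b, bowl, file from where it was at the start of the episode above 0.025 m).
It also fails if it takes over 61 s, if anything falls off the work surface, if the arm or the gripper's body presses on something with over 40 N, if the wrist force passes 120 N, or if a joint passes its speed limit or range.

## Robot

A 7-joint arm with a two-finger parallel gripper is mounted at the origin on the work surface. World frame = base frame: x ahead of the robot, y to its left, z up, the work surface at z = 0. Lengths are in m, angles in rad, forces in N, time in s.
With the tool pointing down it reaches from about 0.425 to 0.975 m from the base axis. Payload 16.7 kg.
Tool frame: the origin (TCP) lies between the finger pads, 19 mm behind the fingertips; this is the grasp point; z points along the fingers, y is the line along which they close (so a half turn about z gives the same grasp; the last joint's range is limited). The gripper opens to 85 mm and grips with 20 to 120 N. Pads are 22 mm wide; open, the fingers measure 114 mm over their backs; the gripper's body (76 mm by 85 mm) begins 54 mm behind the grasp point. The pads swing forward as they close: fully open they stand 13 mm farther back than shut.
Start: joints at [1.032, 0.426, 0.074, 1.606, -0.034, 1.111, -0.067], TCP at [0.256, -0.624, 0.25] pointing down, gripper open.
Joint ranges: [-2.85, 2.85], [-0.5, 2.14], [-1.23, 1.37], [0.21, 2.46], [-1.02, 4.16], [0.16, 2.05], [-2.73, 2.73]. Speed limits (rad/s): [1.89, 1.89, 2.39, 2.39, 3.01, 3.01, 3.01].

## Interface

Orientations are given as a unit quaternion [x, y, z, w].
In Python, from workcell import status, viewer, bot gives the robot as it stands.
- The arm moves only by the tool drive_tool, never from a script. Its argument "increments" is a list of rows, each a list of 7 numbers: the shift along the tool's x, y, z in mm, then the turn, a rotation vector about the tool's x, y, z in degrees, then the closure, from 0 (fully open) to 1 (shut). A call has 1 to 8 rows; each row is the pose to reach, as a shift and turn from the pose commanded when the call began, along the tool's axes at that moment; what a row does not reach only later rows make up. A row lasts 1/8 s, in which the tool goes at most 62.5 mm and 10.7 degrees, less where a joint would pass 70% of its speed; a pose out of reach is approached as far as the arm can. A call with a gripper value outside its range is refused whole. The fingers move at their own pace and stop on an object; the grip force is fixed at half the most. Time passes only in rows, so rows that repeat a pose let the fingers close. It gives the time, the measured TCP pose, the force, the opening and the grip force at its end, in the units of the state.
- status.get_obs(): the state, without advancing time (a new reading comes with each control period).
- viewer.read_camera(name): name is "scene" or "side" or "wrist"; returns the picture (480x640x3 uint8, red, green, blue); there is no depth.
- viewer.camera_params(name): a dict with "vfov" (degrees; the focal length in pixels is half the picture's height over the tangent of half this angle, whatever the lens; pixels are square), "cx", "cy" (the principal point, pixels), "D" ([k1, k2, p1, p2, k3] as OpenCV has them; the pictures are not rectified), "rvec" (rotation vector, rad) and "tvec" (3), from world to camera coordinates, as OpenCV has them; the wrist camera has in their place "tool_from_camera" (4x4, takes a point from camera to tool coordinates, whose origin is the TCP and whose axes are the flange's). Camera axes: x right, y down, z forward; pixel columns grow to the right and rows downward; lengths in m; the calibration is good to about 2 mm. A picture is of the moment at which its call begins: read the wrist's pose just before it. camera_params takes no time and is no camera call.
- bot.sign_off(): hands the job in; it is judged then, once.
The state is a dict: "t": time; "qpos": joint angles; "joint_velocities": joint speeds; "tau": joint torques, N m; "tool_pos": TCP position; "eef_rot": TCP orientation; "ft_force": force on the tool from outside, world axes, zero at the start; "ft_torque": the same for the moment, N m; "opening": finger opening in m; "grip_force": force on a finger pad.
Only numpy, scipy, OpenCV 4.12 (cv2) and the standard library are available. Lean on these libraries where they do the work, as an engineer would, in place of code of your own. Each camera call takes 0.05 s, during which the arm holds its last target. There are 200 camera calls.

## Working session

There is one attempt and no reset: what is moved stays moved. The work goes in short steps, Python scripts to look and compute and a tool call to move; the robot and the scene stay as the last step left them, time stands still between calls to the robot, and variables do not carry over. Pictures are saved under pics/ and viewed, at most 10 in all, crops included, and the job is handed in when it is done.

Besides the shell and the picture viewer there is one more tool, called after "Request:" by a JSON object that holds its "method" and its "body". drive_tool: Moves the arm, as the interface text tells. Its arguments: {"type":"object","properties":{"increments":{"type":"array","items":{"type":"array","items":{"type":"number"}}}},"required":["increments"]}

```bash
ls; mkdir -p pics
python3 - <<'E'
from workcell import status, viewer, bot
import cv2
o=status.get_obs();print(o)
for n in("scene","side","wrist"):
    print(n,viewer.camera_params(n))
    cv2.imwrite(f"pics/{n}0.png",viewer.read_camera(n)[:,:,::-1])
E
```

```text
pics
{'t': 0.0, 'qpos': array([ 1.03149558,  0.42678266,  0.07380178,  1.60662508, -0.0340923 ,
        1.11077942, -0.06710913]), 'joint_velocities': array([-1.79668151e-03,  3.07729005e-04, -1.56176066e-03,  1.06506743e-03,
       -1.76757909e-03, -3.57446810e-05, -2.89438263e-04]), 'tau': array([ 6.59704074e-04, -9.49844527e+01,  3.76139447e+00, -4.63522232e+01,
        1.90543814e-02,  1.02497867e-02, -1.79323260e-04]), 'tool_pos': array([ 0.25635487, -0.62400394,  0.24926734]), 'eef_rot': array([ 9.81066092e-01,  1.93672085e-01, -1.73112410e-04, -6.45462542e-04]), 'ft_force': array([-0.03989092,  0.74086539,  0.39775379]), 'ft_torque': array([-0.02284176,  0.01420731,  0.00381814]), 'grip_force': 0.0, 'opening': 0.08537327419318594}
scene {'vfov': 48.68173655278665, 'cx': 315.82585981567263, 'cy': 238.55233171486947, 'D': array([-0.0456981,  0.       ,  0.       ,  0.       ,  0.       ]), 'rvec': array([ 2.31528025,  1.16175128, -0.34227688]), 'tvec': array([-0.22543142, -0.29775929,  1.55976633])}
side {'vfov': 52.34991535034838, 'cx': 323.3703884146035, 'cy': 225.09333546182015, 'D': array([-0.13378027,  0.        ,  0.        ,  0.        ,  0.        ]), 'rvec': array([ 0.46353831, -2.73166297,  1.20824095]), 'tvec': array([0.42153898, 0.20475085, 1.34078486])}
wrist {'vfov': 68.3057508578608, 'cx': 321.0902642670281, 'cy': 238.14202654652834, 'D': array([-0.05238945,  0.        ,  0.        ,  0.        ,  0.        ]), 'tool_from_camera': array([[ 8.24681756e-04, -9.53197835e-01, -3.02346170e-01,
         7.74936467e-02],
       [ 9.99999640e-01,  7.25757674e-04,  4.39531996e-04,
         3.12473500e-04],
       [-1.99530894e-04, -3.02346424e-01,  9.53198091e-01,
        -1.23260136e-01],
       [ 0.00000000e+00,  0.00000000e+00,  0.00000000e+00,
         1.00000000e+00]])}
```

View pics/scene0.png

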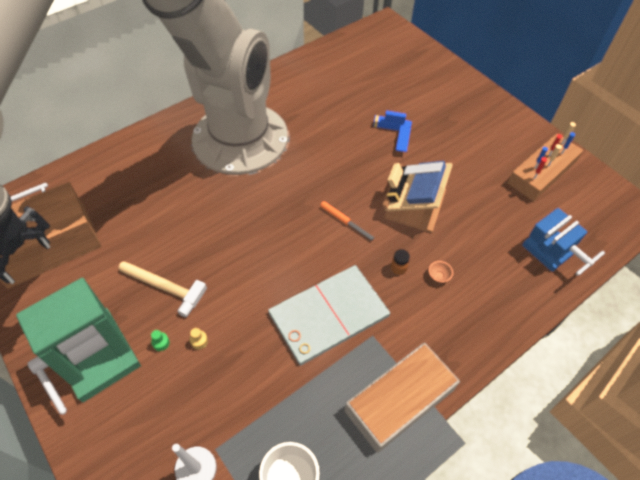

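View pics/side0.png

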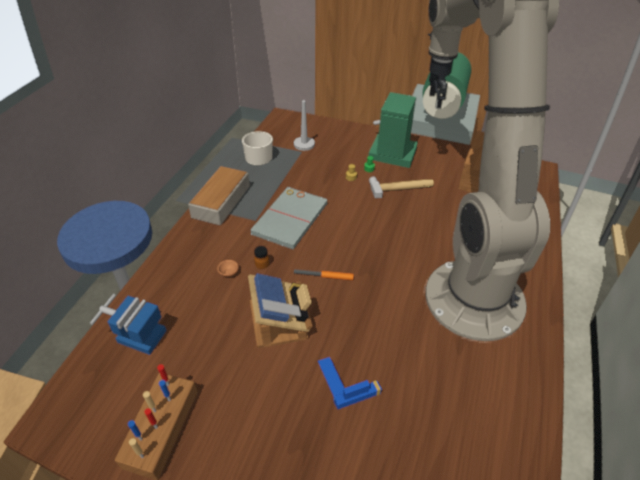

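The scene view shows the square on its rest at about (415,185). The plate's corners are (268,312), (357,267), (389,312), (303,360), with the red line from (318,286) to (350,335). The brass weight is at (198,340). The side view agrees, with the rest at (280,305) and the plate at (290,217).

```bash
cat > h.py <<'E'
from workcell import status, viewer, bot
import cv2, numpy as np
from scipy.spatial.transform import Rotation as R
def cam(n,pose=None):
    p=viewer.camera_params(n); f=240/np.tan(np.radians(p['vfov']/2))
    K=np.array([[f,0,p['cx']],[0,f,p['cy']],[0,0,1]])
    if n=='wrist':
        T=np.eye(4); T[:3,:3]=R.from_quat(pose[1]).as_matrix(); T[:3,3]=pose[0]
        M=np.linalg.inv(T@p['tool_from_camera'])
    else:
        M=np.eye(4); M[:3,:3]=cv2.Rodrigues(p['rvec'])[0]; M[:3,3]=p['tvec']
    return K,p['D'],M
def ray(c,uv):
    K,D,M=c; x=cv2.undistortPoints(np.array(uv,float).reshape(-1,1,2),K,D)[:,0]
    d=np.c_[x,np.ones(len(x))]@M[:3,:3]; return -M[:3,:3].T@M[:3,3],d
def onz(c,uv,z):
    o,d=ray(c,uv); return o+d*((z-o[2])/d[:,2])[:,None]
def proj(c,X):
    K,D,M=c; return cv2.projectPoints(np.array(X,float).reshape(-1,3),cv2.Rodrigues(M[:3,:3])[0],M[:3,3],K,D)[0][:,0]
def pose(): o=status.get_obs(); return o['tool_pos'],o['eef_rot']
def wsnap(name):
    p=pose(); im=viewer.read_camera('wrist'); cv2.imwrite(f'pics/{name}.png',im[:,:,::-1]); np.savez(f'pics/{name}.npz',p=p[0],q=p[1]); return im
def wcam(name): z=np.load(f'pics/{name}.npz'); return cam('wrist',(z['p'],z['q']))
E
python3 - <<'E'
from h import *
np.set_printoptions(precision=4,suppress=True)
s=cam('scene');d=cam('side')
print('plate',onz(s,[(268,312),(357,267),(389,312),(303,360)],.02))
print('line',onz(s,[(318,286),(350,335)],.02))
print('weight',onz(s,[(198,343)],.01),onz(d,[(352,175)],.015))
print('rest',onz(s,[(440,190)],.09),onz(d,[(282,300)],.09))
print('rib',onz(s,[(397,178)],.11),onz(d,[(303,296)],.11))
print('jar',onz(s,[(401,272)],.0));
E
```

```text
plate [[ 0.5289 -0.253   0.02  ]
 [ 0.558  -0.0111  0.02  ]
 [ 0.6961 -0.0282  0.02  ]
 [ 0.671  -0.2564  0.02  ]]
line [[ 0.5433 -0.1191  0.02  ]
 [ 0.6866 -0.1367  0.02  ]]
weight [[ 0.4945 -0.4209  0.01  ]] [[ 0.4795 -0.4125  0.015 ]]
rest [[0.5374 0.2712 0.09  ]] [[0.4718 0.247  0.09  ]]
rib [[0.454 0.196 0.11 ]] [[0.4209 0.2324 0.11  ]]
jar [[0.6257 0.0759 0.    ]]
```

Run:
```python
import cv2
a=cv2.imread('pics/scene0.png')[140:260,350:480];b=cv2.imread('pics/side0.png')[250:360,225:345]
a=cv2.resize(a,None,fx=3.2,fy=3.2,interpolation=2);b=cv2.resize(b,(384,384*110//120),interpolation=2)
c=cv2.copyMakeBorder(b,0,a.shape[0]-b.shape[0],0,0,0);cv2.imwrite('pics/rest.png',cv2.hconcat([a,c])[:, :800])
```

```text
(no output)
```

View pics/rest.png

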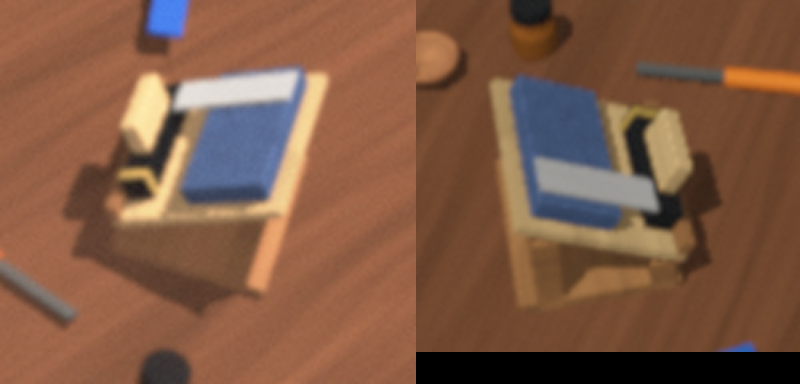

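The crop shows the blade corners clearly in both views: scene crop (178,83), (299,72), (294,98), (172,110), and side crop (658,212), (540,192), (535,157), (653,178). I'll fit the square's pose to them.

```bash
cat >> h.py <<'E'
from scipy.optimize import least_squares
BL=np.array([[12,55,23.5],[112,55,23.5],[112,25,23.5],[12,25,23.5]])/1000
def sqR(yaw,tilt): return (R.from_euler('z',yaw)*R.from_euler('y',-tilt)).as_matrix()
def toolR(Rs): return np.c_[Rs[:,1],Rs[:,0],-Rs[:,2]]
def delta(pos,Rt,ref=None):
    p,q=ref or pose(); R0=R.from_quat(q).as_matrix()
    return np.round(np.r_[R0.T@(pos-p)*1000, R.from_matrix(R0.T@Rt).as_rotvec(degrees=True)],2)
E
python3 - <<'E'
from h import *
np.set_printoptions(precision=4,suppress=True)
s=cam('scene');d=cam('side')
a=np.array([(178,83),(299,72),(294,98),(172,110)])/3.2+[350,140]
b=(np.array([(658,212),(540,192),(535,157),(653,178)])-[416,0])/3.2+[225,250]
def f(v):
    X=v[:3]+BL@sqR(v[3],np.radians(30)).T
    return np.r_[(proj(s,X)-a).ravel(),(proj(d,X)-b).ravel()]
r=least_squares(f,[.45,.23,.08,0.3]);print(r.x,np.degrees(r.x[3]),r.fun.round(1))
Rs=sqR(r.x[3],np.pi/6); g=r.x[:3]+Rs@[0,.005,.046]; print('grip',g)
# view pose: 120mm back along tool axis, camera centred
Rt=toolR(Rs); v=g-Rt[:,2]*.15-Rt[:,0]*.05+Rt[:,1]*.03
print('view',v,delta(v,Rt))
E
```

```text
[0.4484 0.222  0.0486 0.5742] 32.899531148743755 [ 0.5 -0.1 -1.5 -0.7 -2.6 -0.4 -0.6 -0.5 -1.1 -0.5 -0.4 -0.4 -0.8  0.9
 -2.   0.8]
grip [0.4264 0.2137 0.0885]
view [0.4124 0.1451 0.2334] [ 436.61 -652.12   16.74  -21.86   26.21  -98.01]
```

Run:
```python
from h import *
print(delta(np.array([.60,-.09,.30]),toolR(sqR(np.radians(-7),0))))
```

```text
[ 5.2078e+02 -3.6347e+02 -5.0170e+01 -5.0000e-02 -3.0000e-02 -6.0670e+01]
```

Request:
{"method": "drive_tool", "body": {"increments": [[60,-40,-50,0,0,-7,0],[115,-80,-50,0,0,-14,0],[170,-120,-50,0,0,-21,0],[225,-158,-50,0,0,-28,0],[280,-196,-50,0,0,-35,0],[335,-234,-50,0,0,-42,0],[390,-272,-50,0,0,-49,0],[445,-310,-50,0,0,-56,0]]}}

```text
t: 1.15
tool_pos: [0.5214, -0.2123, 0.3001]
eef_rot: [0.774, 0.633, 0.0, 0.0]
ft_force: [0.0, -1.5, 0.3]
opening: 0.0853
grip_force: 0.0
```

Request:
{"method": "drive_tool", "body": {"increments": [[50,-90,0,0,0,-4.7,0],[50,-90,0,0,0,-4.7,0],[50,-90,0,0,0,-4.7,0]]}}

```text
t: 1.52
tool_pos: [0.4411, -0.1454, 0.3003]
eef_rot: [0.748, 0.663, -0.0, 0.0]
ft_force: [0.7, -0.7, 0.3]
opening: 0.0853
grip_force: 0.0
```

Request:
{"method": "drive_tool", "body": {"increments": [[38,62,0,0,0,0,0],[38,120,0,0,0,0,0],[38,150,0,0,0,0,0],[38,150,0,0,0,0,0],[38,150,0,0,0,0,0]]}}

```text
t: 2.15
tool_pos: [0.5959, -0.1278, 0.2995]
eef_rot: [0.749, 0.663, -0.0, -0.0]
ft_force: [0.6, -0.2, -0.4]
opening: 0.085
grip_force: 0.0
```

Run:
```python
from h import *
wsnap('plate1');print(pose())
```

```text
(array([ 0.59563552, -0.12772583,  0.2998502 ]), array([ 7.48930593e-01,  6.62648404e-01, -1.90560863e-04, -1.54706118e-04]))
```

View pics/plate1.png

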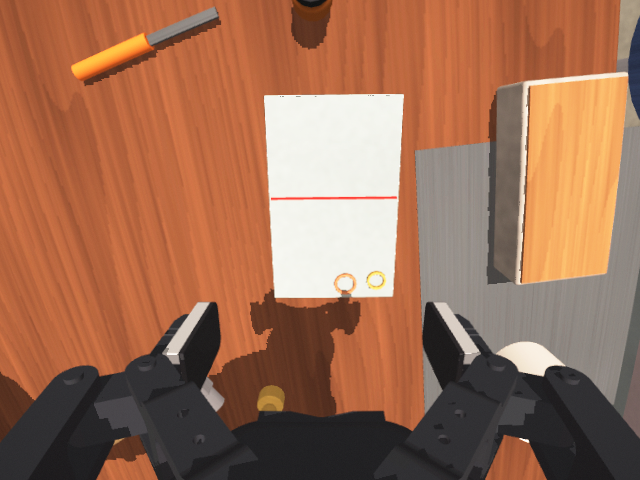

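The wrist view shows the plate's near edge from (264,95) to (274,297) and the red line from (271,198) to (397,198). The jar and rings are clear of the blade's place. I'll fit both lines to sub-pixel accuracy.

```bash
cat > pl.py <<'E'
from h import *
np.set_printoptions(precision=4,suppress=True)
c=wcam('plate1');im=cv2.imread('pics/plate1.png').astype(float)
g=im[:,:,0]  # blue: white vs wood
L=[]
for y in range(105,290,3):
    row=g[y,250:300]; k=np.argmax(np.diff(row)); 
    lo,hi=row[:max(k-4,1)].mean(),row[k+5:].mean(); t=(lo+hi)/2
    j=next(i for i in range(max(k-4,0),k+6) if row[i+1]>t); L.append((250+j+(t-row[j])/(row[j+1]-row[j]),y))
rr=[]
for x in range(276,392,3):
    col=np.clip(im[185:212,x,2]-im[185:212,x,0],0,None); col[col<40]=0
    rr.append((x,185+(col*np.arange(27)).sum()/col.sum()))
def line(P):
    P=P[:,:2];m=P.mean(0);u=np.linalg.svd(P-m)[2][0];res=(P-m)@[-u[1],u[0]];k=abs(res)<.002
    P=P[k];m=P.mean(0);u=np.linalg.svd(P-m)[2][0];return m,u,np.std((P-m)@[-u[1],u[0]]),k.sum()
E_=line(onz(c,L,.02));M_=line(onz(c,rr,.02))
ux=M_[1]*np.sign(M_[1][0]);ue=E_[1]*np.sign(E_[1][1])
yaw1=np.arctan2(ux[1],ux[0]);yaw2=np.arctan2(-ue[0],ue[1])
print('yaws deg',np.degrees([yaw1,yaw2]),E_[2:],M_[2:])
A=np.c_[ux,-ue];t=np.linalg.solve(A,E_[0]-M_[0]);P=M_[0]+ux*t[0];print('corner line/edge',P)
print('corners',onz(c,[(264,95),(404,94),(394,297),(274,297)],.02))
E
python3 pl.py
```

```text
yaws deg [-6.4499 -6.4883] (np.float64(0.000150780730689053), np.int64(61)) (np.float64(8.863346758614793e-05), np.int64(39))
corner line/edge [ 0.5355 -0.1228]
corners [[ 0.5487 -0.0114  0.02  ]
 [ 0.6973 -0.0283  0.02  ]
 [ 0.6719 -0.2667  0.02  ]
 [ 0.5213 -0.2483  0.02  ]]
```

Run:
```python
from h import *
Rs=sqR(.5742,np.pi/6);Rt=toolR(Rs);g=np.array([.4264,.2137,.0885])
v=g-Rt[:,2]*.13-Rt[:,0]*.04+Rt[:,1]*.02
print(v,delta(v,Rt))
```

```text
[0.40809354 0.15421717 0.2110833 ] [ 257.01 -220.44   88.85  -28.8    10.44  -38.97]
```

Request:
{"method": "drive_tool", "body": {"increments": [[40,-34,5,-4,1.5,-6,0],[80,-68,10,-8,3,-12,0],[120,-102,20,-13,4.5,-18,0],[160,-136,30,-18,6.5,-24,0],[200,-170,50,-23,8.5,-31,0],[230,-200,70,-26.5,9.5,-36,0],[257,-220,89,-28.8,10.4,-39,0],[257,-220,89,-28.8,10.4,-39,0]]}}

```text
t: 3.2
tool_pos: [0.4066, 0.1546, 0.2099]
eef_rot: [0.46, 0.85, 0.227, 0.124]
ft_force: [0.4, 0.2, 0.4]
opening: 0.0854
grip_force: 0.0
```

Run:
```python
from h import *
wsnap('rest1');print(pose(),status.get_obs()['qpos'])
```

```text
(array([0.40806651, 0.15430799, 0.21093417]), array([0.46068833, 0.8490237 , 0.22689136, 0.1242792 ])) [ 0.27278861 -0.12194679 -0.6707928   2.4522784  -0.53792352  0.3049037
  0.63826144]
```

View pics/rest1.png

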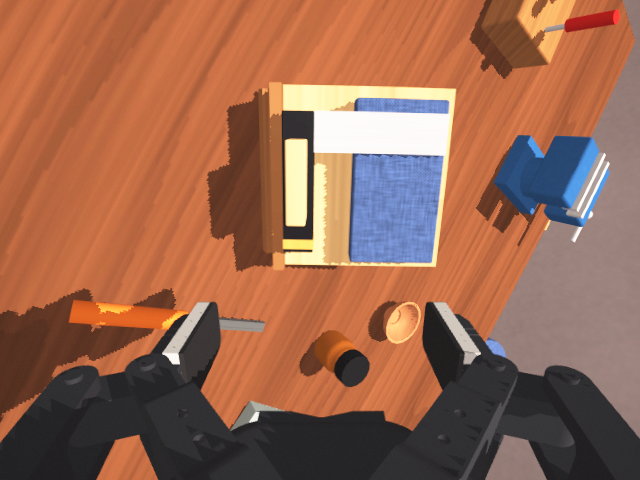

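The wrist view shows the rib at (296,183), and the blade corners at about (313,110), (449,113), (443,157), (314,152). I'll enlarge it for exact corners.

Run:
```python
import cv2
a=cv2.imread('pics/rest1.png')[80:280,250:470]
cv2.imwrite('pics/rest1c.png',cv2.resize(a,(660,600),interpolation=cv2.INTER_CUBIC))
```

```text
(no output)
```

View pics/rest1c.png

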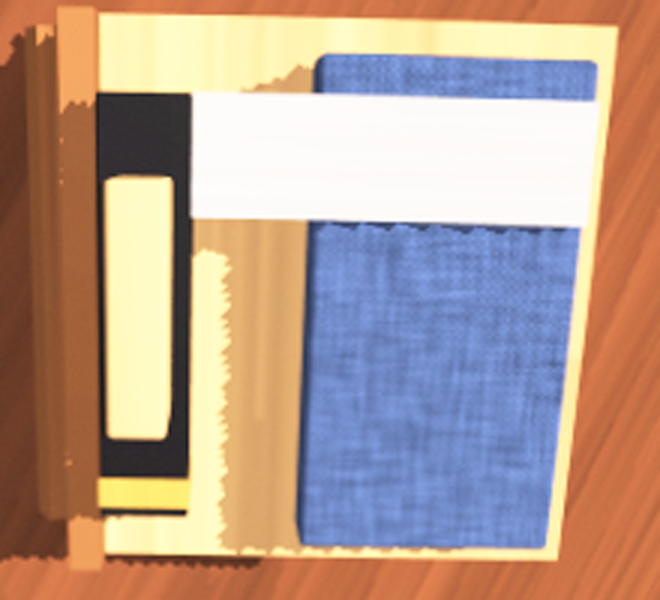

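The crop gives clear corners: stock front-left (190,94), blade far corners (597,100) and (581,228), rib top corners (104,177), (173,177), (170,440), (106,438).

Run:
```python
from h import *
np.set_printoptions(precision=4,suppress=True)
c=wcam('rest1')
X=np.array([[-12,55,24],[12,55,24],[12,-55,24],[-7,35,54],[7,35,54],[7,-25,54],[-7,-25,54],[112,55,23.5],[112,25,23.5],[12,25,23.5]])/1000
uv=np.array([(97,93),(190,94),(187,516),(104,177),(173,177),(170,440),(106,438),(597,100),(581,228),(191,216)])/3+[250,80]
for free in(0,1):
    f=lambda v:(proj(c,v[:3]+X@(sqR(v[3],v[4] if free else np.pi/6)).T)-uv).ravel()
    r=least_squares(f,[.45,.22,.05,.57,.52],loss='soft_l1')
    v=r.x;print(v,np.degrees(v[3:]),np.abs(r.fun).max());print(r.fun.round(1))
    if not free: w=v
Rs=sqR(w[3],np.pi/6);Rt=toolR(Rs);g=w[:3]+Rs@[0,.005,.046];print('grip',g,delta(g,Rt))
print('pre',delta(g-.05*Rt[:,2],Rt))
```

```text
[0.4488 0.2214 0.0487 0.559  0.52  ] [32.0273 29.7938] 1.9580908352661481
[-0.4 -0.6  1.1 -0.4  0.4 -0.1  0.2  0.5 -2.   0.8 -1.5 -0.5  0.4 -0.2
 -0.2  1.   0.7 -0.7  0.3  0.3]
[0.4479 0.221  0.0496 0.5574 0.5072] [31.9384 29.0592] 1.3377517957935083
[-0.7 -1.   1.1 -0.7  0.2  0.2  0.7  0.3 -1.3  0.6 -1.  -0.3  0.7  0.1
 -0.5  1.1  0.4 -0.7  0.2  0.3]
grip [0.4267 0.2135 0.0885] [ 39.7  -19.69 129.85  -0.01  -0.39   0.9 ]
pre [ 40.04 -19.7   79.86  -0.01  -0.39   0.9 ]
```

Request:
{"method": "drive_tool", "body": {"increments": [[20,-10,40,0,-0.2,0.5,0],[40,-19.7,80,0,-0.4,0.9,0],[40,-19.7,100,0,-0.4,0.9,0],[40,-19.7,115,0,-0.4,0.9,0],[39.7,-19.7,125,0,-0.4,0.9,0],[39.7,-19.7,129,0,-0.4,0.9,0],[39.7,-19.7,129,0,-0.4,0.9,0],[39.7,-19.7,129,0,-0.4,0.9,0]]}}

```text
t: 4.25
tool_pos: [0.4181, 0.1786, 0.094]
eef_rot: [0.47, 0.856, 0.176, 0.122]
ft_force: [0.5, -1.0, -0.7]
opening: 0.0855
grip_force: 0.0
```

Run:
```python
from h import *
print(pose(),status.get_obs()['qpos'])
Rt=toolR(sqR(.559,np.pi/6));print(delta(np.array([.4267,.2135,.0885]),Rt))
```

```text
(array([0.41814668, 0.17864321, 0.09398912]), array([0.47026851, 0.85618728, 0.17557988, 0.12232158])) [ 0.48923028  0.38470849 -1.17276496  2.45900476  1.41831611  0.40619002
 -1.32172918]
[25.3  21.53 14.66 -5.41  2.32  1.04]
```

```bash
cat > kin.py <<'E'
from h import *
S=[([1.03149558,.42678266,.07380178,1.60662508,-.0340923,1.11077942,-.06710913],[.25635487,-.62400394,.24926734],[.981066092,.193672085,-.000173112,-.000645462]),
([.27278861,-.12194679,-.6707928,2.4522784,-.53792352,.3049037,.63826144],[.40806651,.15430799,.21093417],[.46068833,.8490237,.22689136,.1242792]),
([.48923028,.38470849,-1.17276496,2.45900476,1.41831611,.40619002,-1.32172918],[.41814668,.17864321,.09398912],[.47026851,.85618728,.17557988,.12232158])]
def fk(q,v):
    d1,L1,L2,Lt,a1,a2,aw,o1,o7=v
    A=R.from_euler('z',q[0]+o1); p=np.array([0,0,d1])
    A=A*R.from_euler('y',q[1])*R.from_euler('z',q[2]); p=p+A.apply([a1,0,L1])
    A=A*R.from_euler('y',q[3]); p=p+A.apply([a2,0,L2])
    A=A*R.from_euler('z',q[4])*R.from_euler('y',q[5]); p=p+A.apply([aw,0,Lt])
    return p,A*R.from_euler('z',q[6]+o7)
def fit():
    def f(v):
        e=[]
        for q,p,r in S:
            P,A=fk(q,v); e+=[*(P-p)*5,*(A.inv()*R.from_quat(r)).as_rotvec()]
        return np.r_[e,np.array(v[4:7])*1e-3]
    best=None
    for o1 in np.arange(-3,3.2,.7):
        for o7 in np.arange(-3,3.2,.7):
            r=least_squares(f,[.33,.4,.4,.25,0,0,0,o1,o7])
            if best is None or r.cost<best.cost: best=r
    return best
if __name__=='__main__':
    b=fit();np.set_printoptions(precision=4,suppress=True);print(b.x,b.cost);print(b.fun.round(4));np.save('kin.npy',b.x)
E
python3 kin.py
```

```text
[ 0.3049 -0.9075 -0.7623  0.5309 -0.1394 -1.0103 -0.0605  0.865   0.3804] 2.625938921872227
[ 0.0725  0.0301 -0.0022  0.0017 -0.0026 -1.8658 -0.0104  0.0106 -0.0291
 -0.0812  0.12    0.9379  0.0124 -0.0019  0.0312 -0.0134  0.0198  0.9279
 -0.0001 -0.001  -0.0001]
```

```bash
sed -i 's/def fk(q,v):/SG=[1,1,1,1,1,1,1]\ndef fk(q,v):\n    q=np.array(q)*SG/' kin.py
cat > kfit.py <<'E'
import kin,itertools,numpy as np
np.set_printoptions(precision=4,suppress=True)
B=None
def f(v):
    e=[]
    for q,p,r in kin.S:
        P,A=kin.fk(q,v); e+=[*(P-p)*5,*(A.as_matrix()-kin.R.from_quat(r).as_matrix()).ravel()]
    return np.r_[e,np.array(v[4:7])*1e-3]
for s in itertools.product([1,-1],repeat=4):
    kin.SG[:]=[s[0],1,s[1],1,s[2],1,s[3]]
    for o1 in (-3,-1.5,0,1.5):
        for o7 in (-3,-1.5,0,1.5):
            r=kin.least_squares(f,[.33,.4,.4,.25,0,0,0,o1,o7],max_nfev=60)
            if B is None or r.cost<B[0]: B=(r.cost,r.x,list(kin.SG))
print(B); np.savez('kin.npz',v=B[1],s=B[2])
E
python3 kfit.py
```

```text
(np.float64(0.004300372337022508), array([ 0.17  ,  0.666 ,  0.4505,  0.4014, -0.1012, -0.0371, -0.0722,
       -0.0974,  1.4807]), [-1, 1, -1, 1, -1, 1, -1])
```

Joint 4 hit its limit with the tool square to the slope. Leaning the tool about its closing axis keeps the pads flat on the rib and puts the wrist farther out, so I'll back off and try that.

Request:
{"method": "drive_tool", "body": {"increments": [[-15,5,-30,0,0,0,0],[-30,5,-60,0,5,0,0],[-30,5,-80,0,10,0,0],[-30,5,-80,3,15,0,0],[-30,5,-80,5,20,0,0],[-30,5,-80,5,20,0,0],[-30,5,-80,5,20,0,0]]}}

```text
t: 5.12
tool_pos: [0.4035, 0.1358, 0.1621]
eef_rot: [0.447, 0.873, 0.192, -0.031]
ft_force: [-0.0, -0.4, -0.8]
opening: 0.0856
grip_force: 0.0
```

```bash
cat > plan.py <<'E'
from h import *
import sys
np.set_printoptions(precision=3,suppress=True)
w=np.array([.4488,.2214,.0487]);Rs=sqR(.559,np.pi/6)
th=np.radians(float(sys.argv[1]));up=float(sys.argv[2])/1000; back=float(sys.argv[3])/1000
Rt=toolR(Rs)@R.from_euler('y',th).as_matrix()
g=w+Rs@[0,.005,.046+up]-back*Rt[:,2]
o=status.get_obs();print(o['qpos'],o['tool_pos'],o['eef_rot'].tolist());print(g,delta(g,Rt))
E
python3 plan.py 22 3 80;python3 plan.py 22 3 0
```

```text
[ 0.873  0.232 -1.173  2.313 -0.222  0.529  0.539] [0.404 0.136 0.162] [0.4465193439523221, 0.8734090285642182, 0.19184612282406216, -0.031180273511811313]
[0.41  0.168 0.155] [ 19.07  19.69  18.44 -11.99   7.57  -2.28]
[ 0.873  0.232 -1.173  2.313 -0.222  0.529  0.539] [0.404 0.136 0.162] [0.4465193439523221, 0.8734090285642182, 0.19184612282406216, -0.031180273511811313]
[0.425 0.213 0.091] [ 29.87  36.05  96.   -11.99   7.57  -2.28]
```

Request:
{"method": "drive_tool", "body": {"increments": [[10,10,5,-4,3,-1,0],[19,19.7,18,-12,7.6,-2.3,0],[19,19.7,18,-12,7.6,-2.3,0],[19,19.7,18,-12,7.6,-2.3,0]]}}

```text
t: 5.62
tool_pos: [0.409, 0.1669, 0.1542]
eef_rot: [0.417, 0.853, 0.311, -0.039]
ft_force: [0.5, -0.5, 0.4]
opening: 0.0855
grip_force: 0.0
```

```bash
python3 plan.py 22 3 80;python3 plan.py 22 3 0
```

```text
[ 0.956  0.362 -1.213  2.388 -0.636  0.356  1.054] [0.409 0.167 0.154] [0.41745457744751924, 0.8530488423746665, 0.310718747760947, -0.03864205068605483]
[0.41  0.168 0.155] [ 0.31  1.56 -0.39 -0.09  0.03 -0.15]
[ 0.956  0.362 -1.213  2.388 -0.636  0.356  1.054] [0.409 0.167 0.154] [0.41745457744751924, 0.8530488423746665, 0.310718747760947, -0.03864205068605483]
[0.425 0.213 0.091] [ 0.35  1.69 79.61 -0.09  0.03 -0.15]
```

Request:
{"method": "drive_tool", "body": {"increments": [[0.3,1.5,10,0,0,0,0],[0.3,1.5,25,0,0,0,0],[0.3,1.5,40,0,0,0,0],[0.3,1.5,40,0,0,0,0]]}}

```text
t: 6.12
tool_pos: [0.4174, 0.1919, 0.1232]
eef_rot: [0.416, 0.854, 0.311, -0.039]
ft_force: [-0.2, 0.5, 0.2]
opening: 0.0852
grip_force: 0.0
```

```bash
python3 plan.py 22 3 40;python3 plan.py 22 3 0
```

```text
[ 0.785  0.448 -1.126  2.392 -0.612  0.226  1.017] [0.417 0.192 0.123] [0.4157851310550011, 0.8539097469076361, 0.3105767233931985, -0.038768128869696536]
[0.418 0.19  0.123] [-1.33 -0.61 -0.99 -0.15 -0.03  0.05]
[ 0.785  0.448 -1.126  2.392 -0.612  0.226  1.017] [0.417 0.192 0.123] [0.4157851310550011, 0.8539097469076361, 0.3105767233931985, -0.038768128869696536]
[0.425 0.213 0.091] [-1.35 -0.5  39.01 -0.15 -0.03  0.05]
```

Request:
{"method": "drive_tool", "body": {"increments": [[-0.5,-0.5,10,0,0,0,0],[-0.5,-0.5,20,0,0,0,0],[-0.5,-0.5,30,0,0,0,0],[-0.5,-0.5,38,0,0,0,0],[-0.5,-0.5,38,0,0,0,0]]}}

```text
t: 6.75
tool_pos: [0.4249, 0.2119, 0.093]
eef_rot: [0.416, 0.854, 0.31, -0.039]
ft_force: [0.0, 0.4, -0.0]
opening: 0.0855
grip_force: 0.0
```

```bash
python3 plan.py 22 3 0
```

```text
[ 0.573  0.48  -0.949  2.393 -1.019  0.163  1.408] [0.425 0.212 0.093] [0.41570463371952543, 0.8541180538710247, 0.3100522644578224, -0.039237747900016634]
[0.425 0.213 0.091] [-0.37 -0.26  2.03 -0.23 -0.06  0.05]
```

Reached within 2 mm. Closing on the rib.

Request:
{"method": "drive_tool", "body": {"increments": [[0,0,0,0,0,0,0.3],[0,0,0,0,0,0,0.6],[0,0,0,0,0,0,0.8],[0,0,0,0,0,0,1],[0,0,0,0,0,0,1],[0,0,0,0,0,0,1],[0,0,0,0,0,0,1],[0,0,0,0,0,0,1]]}}

```text
t: 7.75
tool_pos: [0.4248, 0.2114, 0.0932]
eef_rot: [0.416, 0.854, 0.31, -0.039]
ft_force: [-4.9, -7.9, 13.1]
opening: 0.013
grip_force: 58.4
```

Run:
```python
from h import *
p,q=pose();M=R.from_quat(q).as_matrix();np.set_printoptions(precision=4,suppress=True)
print('up50',M.T@[0,0,50]); print(q.tolist())
np.savez('grasp.npz',p=p,q=q)
# square pose in tool
Rs=M@R.from_euler('y',-np.radians(22)).as_matrix(); Rs=np.c_[Rs[:,1],Rs[:,0],-Rs[:,2]]
print('tilt',np.degrees(np.arcsin(Rs[2,0])),np.degrees(np.arctan2(Rs[1,0],Rs[0,0])))
print(status.get_obs()['ft_torque'])
```

```text
up50 [ 16.2691  24.8524 -40.2203]
[0.4162493081494981, 0.8537797577448165, 0.31024554299067847, -0.03929811426373635]
tilt 29.80482946866233 32.08919461195395
[-0.3282  0.4987  0.1525]
```

Request:
{"method": "drive_tool", "body": {"increments": [[2,2.5,-4,0,0,0,1],[5,7.5,-12,0,0,0,1],[10,15,-24,0,0,0,1],[16,25,-40,0,0,0,1],[24,37,-60,0,0,0,1],[32,50,-80,0,0,0,1],[38,60,-96,0,0,0,1],[38,60,-96,0,0,0,1]]}}

```text
t: 8.75
tool_pos: [0.4262, 0.2115, 0.2138]
eef_rot: [0.415, 0.854, 0.31, -0.038]
ft_force: [0.5, -0.9, -4.2]
opening: 0.0129
grip_force: 58.9
```

```bash
cat > goal.py <<'E'
from h import *
import sys
np.set_printoptions(precision=3,suppress=True)
# square relative to tool at the grasp (before closing fit)
z=np.load('grasp.npz');M=R.from_quat(z['q']).as_matrix()
w=np.array([.4488,.2214,.0487]);Rs0=sqR(.559,np.pi/6)
# orientation: rib faces flush to pads -> square x = tool y
th=np.radians(22)
Rrel=R.from_euler('y',-th).as_matrix()@np.array([[0,1,0],[1,0,0],[0,0,-1.]])  # square in tool
prel=M.T@(w-z['p'])
prel[1]=(Rrel@[0,0,0])[1]-0*1 if False else prel[1]
yaw=np.radians(-6.47);Rg=sqR(yaw,0);P=np.array([.5355,-.1228,0])
def goal(gap,dz,dy=0):
    so=P+Rg@[-.012-gap/1000,-.055+dy/1000,dz/1000]
    Rt=Rg@Rrel.T; return so-Rt@prel,Rt
if __name__=='__main__':
    o=status.get_obs();print(o['qpos'],o['tool_pos'],o['ft_force'])
    print('prel',prel)
    for a in sys.argv[1:]:
        g,Rt=goal(*map(float,a.split(',')));print(a,g,delta(g,Rt))
E
python3 goal.py 60,120 40,60 2,6
```

```text
[ 0.541  0.114 -0.826  2.314 -0.909  0.556  1.143] [0.426 0.211 0.214] [ 0.476 -0.943 -4.214]
prel [-0.023  0.     0.046]
60,120 [ 0.458 -0.165  0.171] [-292.89 -171.9  -171.03   12.57   -9.93   45.82]
40,60 [ 0.478 -0.167  0.111] [-326.73 -188.29 -120.17   12.57   -9.93   45.82]
2,6 [ 0.516 -0.172  0.057] [-371.69 -189.53  -71.83   12.57   -9.93   45.82]
```

Request:
{"method": "drive_tool", "body": {"increments": [[-37,-21,-21,1.6,-1.2,5.7,1],[-73,-43,-43,3.1,-2.5,11.4,1],[-110,-64,-64,4.7,-3.7,17.2,1],[-146,-86,-86,6.3,-5,22.9,1],[-183,-107,-107,7.9,-6.2,28.6,1],[-220,-129,-128,9.4,-7.4,34.4,1],[-256,-150,-150,11,-8.7,40.1,1],[-293,-172,-171,12.6,-9.9,45.8,1]]}}

```text
t: 9.75
tool_pos: [0.4572, -0.1662, 0.1681]
eef_rot: [0.733, 0.653, 0.141, -0.13]
ft_force: [1.1, 0.2, -3.6]
opening: 0.0131
grip_force: 59.0
```

```bash
python3 goal.py 60,120 30,40 4,5
```

```text
[ 0.718  0.335 -0.319  2.012 -0.323  0.957  0.5  ] [ 0.457 -0.166  0.168] [ 1.063  0.169 -3.622]
prel [-0.023  0.     0.046]
60,120 [ 0.458 -0.165  0.171] [ 2.42  0.8  -2.53 -0.32 -0.08 -0.24]
30,40 [ 0.488 -0.168  0.091] [-27.51  31.34  71.44  -0.32  -0.08  -0.24]
4,5 [ 0.514 -0.171  0.056] [-40.56  57.58 103.72  -0.32  -0.08  -0.24]
```

Request:
{"method": "drive_tool", "body": {"increments": [[-13,15,35,-0.2,0,-0.1,1],[-27,31,71,-0.3,-0.1,-0.2,1],[-34,45,88,-0.3,-0.1,-0.2,1],[-38,57,97,-0.3,-0.1,-0.2,1],[-38,57,97,-0.3,-0.1,-0.2,1],[-38,57,97,-0.3,-0.1,-0.2,1]]}}

```text
t: 10.5
tool_pos: [0.5137, -0.1702, 0.0652]
eef_rot: [0.731, 0.655, 0.143, -0.126]
ft_force: [0.4, -0.4, -3.1]
opening: 0.0127
grip_force: 59.3
```

```bash
python3 goal.py 4,12 4,5 2,1
python3 - <<'E'
from h import *
im=wsnap('sq1'); cv2.imwrite('pics/sq1v.png',im[:,:,::-1])
E
```

```text
[ 0.66   0.552 -0.312  1.96  -0.298  0.778  0.499] [ 0.514 -0.17   0.065] [ 0.385 -0.404 -3.107]
prel [-0.023  0.     0.046]
4,12 [ 0.514 -0.171  0.063] [-1.73  0.19  1.36  0.1   0.02  0.15]
4,5 [ 0.514 -0.171  0.056] [-4.35  0.17  7.86  0.1   0.02  0.15]
2,1 [ 0.516 -0.172  0.052] [-5.86  2.16 11.57  0.1   0.02  0.15]
```

View pics/sq1v.png

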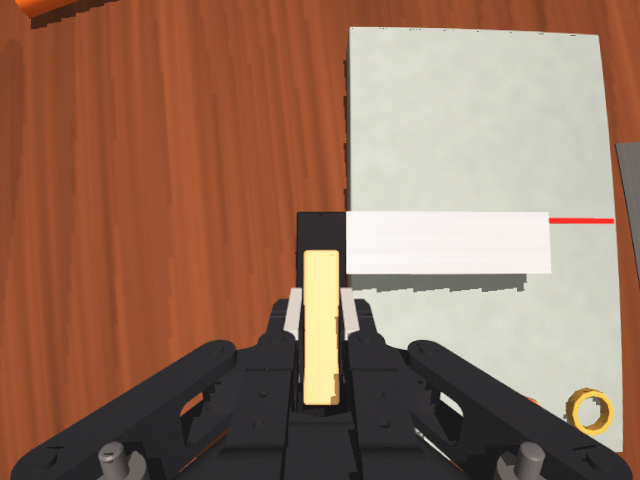

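The blade's left edge runs from (346,211) to (549,211). The red line shows from (549,219.5) to (613,221), and the near edge starts at (349,27). I'll compare them at their heights in this one view.

```bash
cat > chk.py <<'E'
from goal import *
# plate frame coords rel. to line/edge junction, mm: x fwd, y left
def pf(X): return ((X-P)@Rg)[:,:2]*1000
def edges(name,z):
    c=wcam(name);im=cv2.imread(f'pics/{name}.png').astype(float)
    rr=[]
    for x in range(556,608,2):
        col=im[200:240,x,2]-im[200:240,x,0]; col=np.where(col<50,0,col)
        if col.sum()>0: rr.append((x,200+(col*np.arange(40)).sum()/col.sum()))
    g=im[:,:,1]; bt=[]
    for x in range(360,540,6):
        col=g[195:230,x]; k=np.argmax(abs(np.diff(col))); bt.append((x,195+k+.5))
    ed=[]
    for y in range(60,190,4):
        row=im[y,335:362,0]; t=(row[:5].mean()+row[-5:].mean())/2; k=next(i for i in range(26,0,-1) if row[i-1]<t); ed.append((335+k-.5,y))
    for n,uv,zz in(('red',rr,.02),('bladeL',bt,z),('edge',ed,.02)):
        X=pf(onz(c,uv,zz)); i=0 if n!='edge' else 1
        s=np.polyfit(X[:,i],X[:,1-i],1); print(n,'off %.2f slope %.4f'%(np.median(X[:,1-i]),s[0]),X[0],X[-1])
if __name__=='__main__':
    name=sys.argv[1];bz=float(sys.argv[2])
    z=np.load(f'pics/{name}.npz');Rq=R.from_quat(z['q']).as_matrix();Rsq=Rq@Rrel;so=z['p']+Rq@prel
    print('sq origin plateframe',pf(so[None]),'z',so[2]*1000,'zaxis',Rsq[:,2],'yaw',np.degrees(np.arctan2(Rsq[1,0],Rsq[0,0])))
    edges(name,so[2]+.0235 if bz<0 else bz)
    X=so+np.array([[12,55,24],[12,55,23.5],[112,55,23.5],[112,25,23.5],[12,-0,24],[-7,35,54],[7,35,54],[7,-25,54]])/1000@Rsq.T
    print(proj(wcam(name),X).round(1))
E
python3 chk.py sq1 -1
```

```text
sq origin plateframe [[-16.06  -53.922]] z 13.91639167334275 zaxis [-0.003  0.001  1.   ] yaw -6.369805528015349
red off 0.28 slope -0.0018 [113.349   0.269] [142.944   0.252]
bladeL off 2.06 slope 0.0006 [2.957 2.238] [90.067  2.257]
edge off -0.33 slope -0.0022 [-0.209 90.775] [-0.132 17.227]
[[345.4 212.6]
 [345.3 212.7]
 [545.4 213.4]
 [548.2 273.9]
 [345.8 327.3]
 [303.  251.2]
 [338.2 251.2]
 [338.4 405.3]]
```

```bash
python3 goal.py 2,6,-.7 2,2,-.7 2,0,-.7
```

```text
[ 0.66   0.552 -0.312  1.96  -0.298  0.778  0.499] [ 0.514 -0.17   0.065] [-0.105 -0.39  -3.734]
prel [-0.023  0.     0.046]
2,6,-.7 [ 0.516 -0.172  0.057] [-4.58  2.15  6.9   0.12  0.04  0.14]
2,2,-.7 [ 0.516 -0.172  0.053] [-6.07  2.14 10.61  0.12  0.04  0.14]
2,0,-.7 [ 0.516 -0.172  0.051] [-6.82  2.13 12.46  0.12  0.04  0.14]
```

Request:
{"method": "drive_tool", "body": {"increments": [[-2.5,1.5,3.5,0.1,0,0.1,1],[-4.6,2.1,7,0.1,0,0.1,1],[-5.3,2.1,9,0.1,0,0.1,1],[-6.1,2.1,10.6,0.1,0,0.1,1],[-6.1,2.1,10.6,0.1,0,0.1,1],[-6.1,2.1,10.6,0.1,0,0.1,1]]}}

```text
t: 11.3
tool_pos: [0.5158, -0.1721, 0.0528]
eef_rot: [0.732, 0.654, 0.142, -0.127]
ft_force: [-0.5, 0.2, -3.6]
opening: 0.0127
grip_force: 59.3
```

```bash
python3 goal.py 2,2,-.7 2,0,-.7 -1,0,-.7; python3 -c "
from h import *;wsnap('sq2')";python3 chk.py sq2 -1
```

```text
[ 0.658  0.576 -0.309  1.956 -0.295  0.761  0.503] [ 0.516 -0.172  0.053] [-0.496  0.225 -3.606]
prel [-0.023  0.     0.046]
2,2,-.7 [ 0.516 -0.172  0.053] [ 0.06 -0.13 -0.59 -0.01  0.01  0.04]
2,0,-.7 [ 0.516 -0.172  0.051] [-0.69 -0.13  1.26 -0.01  0.01  0.04]
-1,0,-.7 [ 0.519 -0.173  0.051] [-0.69  2.87  1.26 -0.01  0.01  0.04]
sq origin plateframe [[-13.867 -55.546]] z 1.4307237943640139 zaxis [-0.  0.  1.] yaw -6.4324503958221735
red off 0.25 slope 0.0003 [107.038   0.227] [134.619   0.268]
bladeL off 0.23 slope 0.0044 [5.263 0.091] [92.223  0.474]
edge off -0.33 slope -0.0039 [-0.472 81.478] [ 0.094 12.814]
[[345.4 212.6]
 [345.3 212.7]
 [545.4 213.4]
 [548.2 273.9]
 [345.8 327.3]
 [303.  251.2]
 [338.2 251.2]
 [338.4 405.3]]
```

The blade edge is on the line. I'll lower gently until it touches.

Request:
{"method": "drive_tool", "body": {"increments": [[-0.3,0,0.6,0,0,0,1],[-0.5,0,1.2,0,0,0,1],[-0.5,0,1.2,0,0,0,1]]}}

```text
t: 11.72
tool_pos: [0.5158, -0.1721, 0.0514]
eef_rot: [0.732, 0.654, 0.142, -0.127]
ft_force: [0.1, 0.6, -3.8]
opening: 0.0128
grip_force: 59.3
```

Request:
{"method": "drive_tool", "body": {"increments": [[-0.3,0,0.6,0,0,0,1],[-0.3,0,0.6,0,0,0,1]]}}

```text
t: 11.98
tool_pos: [0.5158, -0.1722, 0.0507]
eef_rot: [0.732, 0.654, 0.142, -0.127]
ft_force: [-0.6, -0.3, -3.9]
opening: 0.0126
grip_force: 59.3
```

Request:
{"method": "drive_tool", "body": {"increments": [[-0.3,0,0.6,0,0,0,1],[-0.3,0,0.6,0,0,0,1]]}}

```text
t: 12.22
tool_pos: [0.5158, -0.1722, 0.0501]
eef_rot: [0.732, 0.654, 0.142, -0.127]
ft_force: [-0.2, -0.4, -3.8]
opening: 0.0132
grip_force: 59.3
```

Request:
{"method": "drive_tool", "body": {"increments": [[-0.2,0,0.6,0,0,0,1],[-0.2,0,0.6,0,0,0,1]]}}

```text
t: 12.48
tool_pos: [0.5158, -0.1722, 0.0494]
eef_rot: [0.732, 0.654, 0.142, -0.127]
ft_force: [0.4, 0.2, -3.3]
opening: 0.0129
grip_force: 59.3
```

Request:
{"method": "drive_tool", "body": {"increments": [[-0.2,0,0.6,0,0,0,1],[-0.2,0,0.6,0,0,0,1]]}}

```text
t: 12.72
tool_pos: [0.5158, -0.1722, 0.0488]
eef_rot: [0.732, 0.654, 0.142, -0.127]
ft_force: [0.6, -0.1, -3.4]
opening: 0.0128
grip_force: 59.3
```

Request:
{"method": "drive_tool", "body": {"increments": [[-0.2,0,0.6,0,0,0,1],[-0.2,0,0.6,0,0,0,1]]}}

```text
t: 12.98
tool_pos: [0.5158, -0.1722, 0.0486]
eef_rot: [0.732, 0.654, 0.142, -0.127]
ft_force: [-2.6, -0.5, 4.9]
opening: 0.0128
grip_force: 60.6
```

Bench contact. Next I push forward along tool y to meet the plate's edge.

Request:
{"method": "drive_tool", "body": {"increments": [[0,0.5,0,0,0,0,1],[0,1,0,0,0,0,1],[0,1,0,0,0,0,1]]}}

```text
t: 13.35
tool_pos: [0.5161, -0.1722, 0.0486]
eef_rot: [0.732, 0.654, 0.142, -0.128]
ft_force: [-8.3, -2.1, 11.3]
opening: 0.0131
grip_force: 61.6
```

Request:
{"method": "drive_tool", "body": {"increments": [[0,0.5,0,0,0,0,1],[0,0.5,0,0,0,0,1]]}}

```text
t: 13.6
tool_pos: [0.5161, -0.1722, 0.0486]
eef_rot: [0.732, 0.654, 0.142, -0.128]
ft_force: [-11.4, -1.8, 13.7]
opening: 0.0128
grip_force: 61.9
```

Request:
{"method": "drive_tool", "body": {"increments": [[0.1,-0.3,-0.4,0,0,0,1],[0.1,-0.3,-0.4,0,0,0,0.85],[0.1,-0.3,-0.4,0,0,0,0.7],[0.1,-0.3,-0.4,0,0,0,0.5],[0.1,-0.3,-0.4,0,0,0,0.3],[0.1,-0.3,-0.4,0,0,0,0.2],[0.1,-0.3,-0.4,0,0,0,0.2]]}}

```text
t: 14.48
tool_pos: [0.5171, -0.1723, 0.0486]
eef_rot: [0.732, 0.654, 0.142, -0.127]
ft_force: [0.1, 0.3, -0.1]
opening: 0.0684
grip_force: 0.0
```

Request:
{"method": "drive_tool", "body": {"increments": [[0,0,-15,0,0,0,0.2],[0,0,-35,0,0,0,0.2],[0,0,-65,0,0,0,0.2],[0,0,-100,0,0,0,0.2],[0,0,-100,0,0,0,0.2],[0,0,-100,0,0,0,0.2]]}}

```text
t: 15.22
tool_pos: [0.5127, -0.2096, 0.1416]
eef_rot: [0.732, 0.654, 0.142, -0.127]
ft_force: [-0.7, 0.2, -0.6]
opening: 0.0683
grip_force: 0.0
```

Run:
```python
from h import *
im=wsnap('sq3');print(pose())
```

```text
(array([ 0.51252514, -0.20920876,  0.14116325]), array([ 0.7318899 ,  0.65416693,  0.14213044, -0.12728607]))
```

View pics/sq3.png

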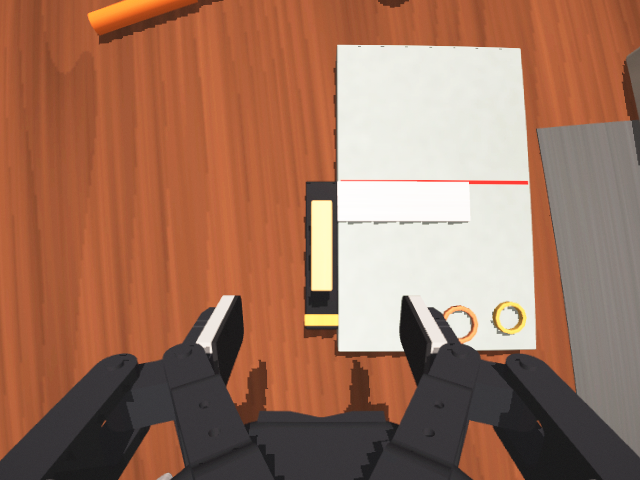

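The stock lies against the near edge at x≈338. The blade's left edge is at row ≈181.5 and the red line at row ≈182.5. A numeric check follows, and I'll also find the weight in the scene views.

```bash
python3 - <<'E'
from chk import *
c=wcam('sq3');im=cv2.imread('pics/sq3.png').astype(float)
rr=[]
for x in range(474,524,2):
    col=im[172:194,x,2]-im[172:194,x,0];col=np.where(col<50,0,col);rr.append((x,172+(col*np.arange(22)).sum()/col.sum()))
print('red',pf(onz(c,rr,.02))[[0,12,-1]])
# blade bottom(right) edge: bright->shadow ; blade far edge; stock/plate
b=[]
for x in range(345,464,4):
    col=im[205:240,x,0]; k=np.argmin(np.diff(col)); b.append((x,205+k+.5))
X=pf(onz(c,b,.0235));print('bladeR',np.median(X[:,1]),'slope',np.polyfit(X[:,0],X[:,1],1))
f=[]
for y in range(188,216,2):
    row=im[y,455:485,0]; k=np.argmin(np.diff(row)); f.append((455+k+.5,y))
X=pf(onz(c,f,.0235));print('far x',np.median(X[:,0]))
e=[]
for y in range(60,172,4):
    row=im[y,325:350,0];k=np.argmax(np.diff(row));e.append((325+k+.5,y))
X=pf(onz(c,e,.02));print('edge',np.median(X[:,0]),np.polyfit(X[:,1],X[:,0],1))
s=[]
for y in range(186,216,2):
    row=im[y,325:350,0];k=np.argmax(np.diff(row));s.append((325+k+.5,y))
X=pf(onz(c,s,.024));print('face',np.median(X[:,0]))
print(im[175:190,400].astype(int).tolist())
E
cat > wt.py <<'E'
from h import *
s=cam('scene');d=cam('side')
a=cv2.imread('pics/scene0.png')[320:360,180:215];b=cv2.imread('pics/side0.png')[155:190,335:380]
cv2.imwrite('pics/w0.png',cv2.hconcat([cv2.resize(a,(350,400),interpolation=2),cv2.resize(b,(450,350),interpolation=2) if 0 else cv2.copyMakeBorder(cv2.resize(b,(450,350),interpolation=2),0,50,0,0,0)]))
E
python3 wt.py
```

```text
red [[104.923   0.294]
 [123.856   0.231]
 [143.015   0.19 ]]
bladeR -30.39631208177005 slope [  0.003 -30.52 ]
far x 99.23090097452715
edge -0.7578377888830317 [ 0.004 -0.94 ]
face -1.133796932333455
[[232, 239, 239], [231, 239, 239], [231, 239, 238], [231, 239, 238], [223, 233, 244], [88, 95, 255], [201, 210, 254], [251, 252, 254], [252, 253, 254], [252, 253, 254], [252, 253, 254], [251, 253, 254], [252, 253, 254], [252, 253, 254], [251, 253, 254]]
```

The square is flush: face −0.8 mm against edge −0.76 mm, blade edge within about 0.6 mm of the line, slope 0.003 rad. Next, the weight: move above it and look.

Run:
```python
from h import *
np.set_printoptions(precision=3,suppress=True)
s=cam('scene');d=cam('side')
print('green',onz(s,[(160,345)],.01),onz(d,[(370,167)],.015))
yaw=np.radians(-25);Rt=toolR(sqR(yaw,0))
v=np.array([.487,-.417,.21])+Rt@[.03,0,0];print(v,delta(v,Rt));
p,q=pose();M=R.from_quat(q).as_matrix();print(M.T@[0,0,60])
```

```text
green [[ 0.448 -0.492  0.01 ]] [[ 0.432 -0.482  0.015]]
[ 0.5  -0.39  0.21] [-141.95    7.39 -131.59   -3.59  -21.8    18.35]
[ 22.475  -0.022 -55.632]
```

Request:
{"method": "drive_tool", "body": {"increments": [[-10,1,-50,0,0,0,0.2],[-50,3,-90,-1,-7,6,0.2],[-95,5,-115,-2,-14,12,0.2],[-142,7,-132,-3.6,-21.8,18.3,0.2],[-142,7,-132,-3.6,-21.8,18.3,0.2],[-142,7,-132,-3.6,-21.8,18.3,0.2]]}}

```text
t: 16.02
tool_pos: [0.4995, -0.3889, 0.2097]
eef_rot: [0.843, 0.538, 0.0, -0.001]
ft_force: [-0.2, -0.2, -0.9]
opening: 0.0683
grip_force: 0.0
```

Run:
```python
from h import *
im=wsnap('w1');print(pose())
```

```text
(array([ 0.49955149, -0.38901365,  0.20985037]), array([ 8.42742112e-01,  5.38316651e-01,  5.52111222e-04, -7.81616567e-04]))
```

View pics/w1.png

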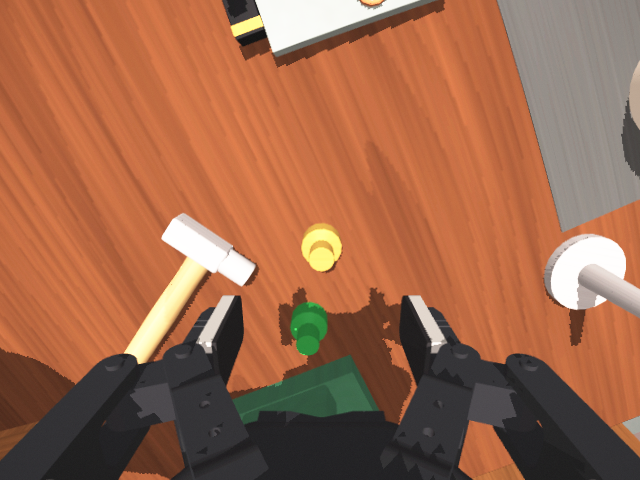

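The wrist view shows the brass weight, with its base circle around (322,244) and knob top at (321,260). The green look-alike is at (308,325), and the hammer head's near end is at (250,270).

Run:
```python
from h import *
np.set_printoptions(precision=4,suppress=True)
c=wcam('w1')
im=cv2.imread('pics/w1.png');h=cv2.cvtColor(im,cv2.COLOR_BGR2HSV)
m=((h[:,:,0]>20)&(h[:,:,0]<35)&(h[:,:,1]>120)).astype(np.uint8);m[:,:290]=0;m[:,355:]=0;m[:210]=0;m[290:]=0
ys,xs=np.where(m);print(xs.min(),xs.max(),ys.min(),ys.max())
a=np.linspace(0,2*np.pi,90)
def circ(p,r,z):return np.c_[p[0]+r*np.cos(a),p[1]+r*np.sin(a),np.full(90,z)]
def bbox(p):
    q=np.vstack([proj(c,circ(p,.019,0)),proj(c,circ(p,.019,.022)),proj(c,circ(p,.011,.030)),proj(c,circ(p,.011,.052))]);return np.r_[q.min(0),q.max(0)]
t=np.array([xs.min(),ys.min(),xs.max()+1,ys.max()+1])-.0
r=least_squares(lambda p:bbox(p)-t,[.487,-.417],diff_step=1e-3);print(r.x,r.fun)
print('quick',onz(c,[(322,243)],.022),onz(c,[(321,260)],.052))
p=np.r_[r.x,.045];Rt=toolR(sqR(np.radians(-25),0));print(delta(p+[0,0,.06],Rt),delta(p,Rt))
```

```text
302 341 225 270
[ 0.4872 -0.4182] [-0.4045 -1.7922  0.4044  1.6694]
quick [[ 0.4897 -0.4127  0.022 ]] [[ 0.4867 -0.4172  0.052 ]]
[-31.83   1.1  104.79  -0.04  -0.1    0.14] [-31.93   1.15 164.79  -0.04  -0.1    0.14]
```

Request:
{"method": "drive_tool", "body": {"increments": [[-15,1,50,0,0,0,0.3],[-31,1,100,0,0,0,0.3],[-31,1,130,0,0,0,0.3],[-31,1,150,0,0,0,0.3],[-31,1,160,0,0,0,0.3],[-31,1,164,0,0,0,0.3],[-31,1,164,0,0,0,0.3],[-31,1,164,0,0,0,0.3]]}}

```text
t: 17.08
tool_pos: [0.4879, -0.4191, 0.0475]
eef_rot: [0.843, 0.538, 0.0, 0.001]
ft_force: [-0.3, 0.2, 0.7]
opening: 0.0601
grip_force: 0.0
```

Request:
{"method": "drive_tool", "body": {"increments": [[0,0,0,0,0,0,0.5],[0,0,0,0,0,0,0.6],[0,0,0,0,0,0,0.7],[0,0,0,0,0,0,0.8],[0,0,0,0,0,0,1],[0,0,0,0,0,0,1],[0,0,0,0,0,0,1]]}}

```text
t: 17.95
tool_pos: [0.4874, -0.4189, 0.0467]
eef_rot: [0.843, 0.538, 0.0, 0.0]
ft_force: [-3.1, 0.2, 4.7]
opening: 0.02
grip_force: 58.7
```

```bash
cat > wg.py <<'E'
from goal import *
def wgoal(h): return P+Rg@[.051,-.0162,.0702+h/1000],toolR(Rg)
print(status.get_obs()['ft_force'])
for h in map(float,sys.argv[1:]): g,Rt=wgoal(h);print(h,g,delta(g,Rt))
E
python3 wg.py 80 60
```

```text
[-3.112  0.198  4.663]
80.0 [ 0.584 -0.145  0.15 ] [ 289.52  -27.8  -103.57    0.05    0.01  -18.5 ]
60.0 [ 0.584 -0.145  0.13 ] [289.53 -27.82 -83.57   0.05   0.01 -18.5 ]
```

Request:
{"method": "drive_tool", "body": {"increments": [[0,0,-8,0,0,0,1],[0,0,-25,0,0,0,1],[0,0,-55,0,0,0,1],[0,0,-100,0,0,0,1],[0,0,-110,0,0,0,1]]}}

```text
t: 18.58
tool_pos: [0.4886, -0.4198, 0.1607]
eef_rot: [0.843, 0.537, 0.001, 0.003]
ft_force: [-0.3, -0.1, -2.8]
opening: 0.02
grip_force: 59.1
```

```bash
python3 wg.py 80 30
```

```text
[-0.34  -0.081 -2.778]
80.0 [ 0.584 -0.145  0.15 ] [289.85 -29.38  10.05   0.33   0.11 -18.5 ]
30.0 [ 0.584 -0.145  0.1  ] [289.9  -29.68  60.05   0.33   0.11 -18.5 ]
```

Request:
{"method": "drive_tool", "body": {"increments": [[40,-4,2,0,0,-3,1],[90,-9,4,0,0,-6,1],[140,-14,6,0,0,-9,1],[190,-19,8,0,0,-12,1],[240,-24,9,0,0,-15,1],[275,-28,10,0,0,-18,1],[290,-29,10,0,0,-18.5,1],[290,-29,10,0,0,-18.5,1]]}}

```text
t: 19.58
tool_pos: [0.5836, -0.1431, 0.1466]
eef_rot: [0.746, 0.666, 0.0, 0.0]
ft_force: [-0.2, -0.1, -2.8]
opening: 0.0197
grip_force: 59.0
```

```bash
python3 wg.py 30 4 1;python3 -c "
from h import *;wsnap('wp1')"
```

```text
[-0.174 -0.15  -2.848]
30.0 [ 0.584 -0.145  0.1  ] [-1.48  0.92 46.36  0.04  0.01  0.05]
4.0 [ 0.584 -0.145  0.074] [-1.47  0.9  72.36  0.04  0.01  0.05]
1.0 [ 0.584 -0.145  0.071] [-1.47  0.9  75.36  0.04  0.01  0.05]
```

View pics/wp1.png

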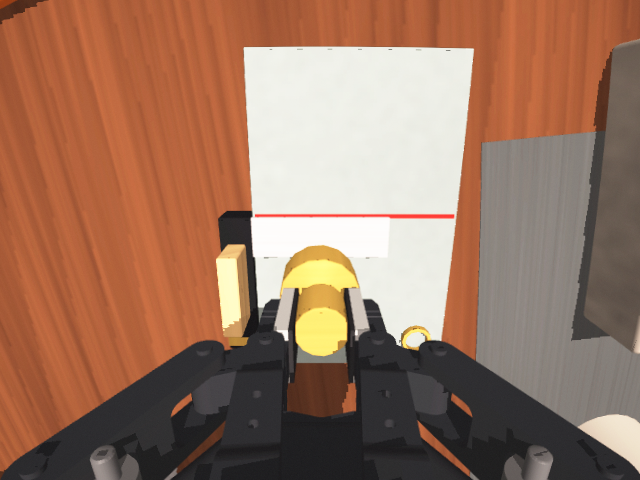

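The weight is held upright. Its base spans x 282–357 with its top edge at row 246, and the square has not moved from the line. I'll check the weight's offset in the grip from that.

Run:
```python
from h import *
c=wcam('wp1');z=np.load('pics/wp1.npz');M=R.from_quat(z['q']).as_matrix();a=np.linspace(0,2*np.pi,90)
for off in(-2,0,1.3,3):
    q=[proj(c,z['p']+np.c_[off/1000+.019*np.cos(a),.019*np.sin(a),np.full(90,h)]@M.T) for h in(.0467,.0247)]
    q=np.vstack(q);print(off,q.min(0),q.max(0))
```

```text
-2 [279.61355599 249.73858282] [360.94819166 338.78680492]
0 [279.45608367 246.02233277] [361.10648628 335.22560343]
1.3 [279.3533547  243.59316354] [361.20976432 332.89548414]
3 [279.21857638 240.40031358] [361.34527827 329.83005352]
```

Request:
{"method": "drive_tool", "body": {"increments": [[-0.8,0.9,25,0,0,0,1],[-0.8,0.9,45,0,0,0,1],[-0.8,0.9,60,0,0,0,1],[-0.8,0.9,68,0,0,0,1],[-0.8,0.9,72,0,0,0,1],[-0.8,0.9,73.5,0,0,0,1],[-0.8,0.9,73.5,0,0,0,1]]}}

```text
t: 20.5
tool_pos: [0.5846, -0.1446, 0.0734]
eef_rot: [0.746, 0.666, 0.0, 0.001]
ft_force: [0.4, -0.2, -2.8]
opening: 0.0198
grip_force: 59.0
```

```bash
python3 wg.py 0
```

```text
[ 0.381 -0.222 -2.751]
0.0 [ 0.584 -0.145  0.07 ] [-0.1  -0.22  3.18  0.08  0.02  0.01]
```

Request:
{"method": "drive_tool", "body": {"increments": [[0,0,0.8,0,0,0,1],[0,0,1.6,0,0,0,1],[0,0,2.3,0,0,0,1],[0,0,2.3,0,0,0,1]]}}

```text
t: 21.0
tool_pos: [0.5843, -0.1446, 0.0707]
eef_rot: [0.746, 0.666, 0.0, 0.0]
ft_force: [0.2, 0.1, -3.9]
opening: 0.02
grip_force: 59.0
```

Request:
{"method": "drive_tool", "body": {"increments": [[0,0,0.6,0,0,0,1],[0,0,0.6,0,0,0,1]]}}

```text
t: 21.25
tool_pos: [0.5843, -0.1446, 0.0701]
eef_rot: [0.746, 0.666, 0.0, 0.0]
ft_force: [-0.3, -0.4, -1.8]
opening: 0.0202
grip_force: 59.0
```

Request:
{"method": "drive_tool", "body": {"increments": [[0,0,0.5,0,0,0,1],[0,0,0.5,0,0,0,1]]}}

```text
t: 21.5
tool_pos: [0.5844, -0.1446, 0.0698]
eef_rot: [0.746, 0.666, 0.0, 0.0]
ft_force: [-1.2, 0.3, 2.6]
opening: 0.0203
grip_force: 59.6
```

Request:
{"method": "drive_tool", "body": {"increments": [[0,0,-0.3,0,0,0,0.8],[0,0,-0.3,0,0,0,0.6],[0,0,-0.3,0,0,0,0.5],[0,0,-0.3,0,0,0,0.5],[0,0,-0.3,0,0,0,0.5]]}}

```text
t: 22.12
tool_pos: [0.5843, -0.1446, 0.0699]
eef_rot: [0.746, 0.666, 0.0, 0.0]
ft_force: [0.2, 0.1, 0.4]
opening: 0.043
grip_force: 0.0
```

Request:
{"method": "drive_tool", "body": {"increments": [[0,0,-10,0,0,0,0.5],[0,0,-30,0,0,0,0.5],[0,0,-60,0,0,0,0.5],[0,0,-110,0,0,0,0.5],[0,0,-150,0,0,0,0.5],[0,0,-150,0,0,0,0.5],[0,0,-150,0,0,0,0.5]]}}

```text
t: 23.0
tool_pos: [0.5841, -0.1445, 0.2207]
eef_rot: [0.746, 0.666, 0.0, 0.001]
ft_force: [-0.2, 0.2, -0.5]
opening: 0.0428
grip_force: 0.0
```

Run:
```python
from chk import *
wsnap('fin');c=wcam('fin');im=cv2.imread('pics/fin.png').astype(float)
r=im[:,:,2]-im[:,:,0];
# predicted square/weight features vs image
so=P+Rg@[-.0128,-.0555,0]
X=np.array([[12,55,23.5],[112,55,23.5],[112,25,23.5],[12,25,23.5]])/1000
print('pred blade',proj(c,so+X@Rg.T).round(1))
a=np.linspace(0,2*np.pi,60)
for h,rad in((.0235,.019),(.0455,.019),(.0755,.011)):
    q=proj(c,so+np.c_[.0638+rad*np.cos(a),.04+rad*np.sin(a),np.full(60,h)]@Rg.T);print('pred w',h,q.min(0).round(1),q.max(0).round(1))
hs=cv2.cvtColor(im.astype(np.uint8),cv2.COLOR_BGR2HSV);m=((hs[...,0]>18)&(hs[...,0]<35)&(hs[...,1]>110)).astype(np.uint8)
n,l,st,ce=cv2.connectedComponentsWithStats(m)
for i in range(1,n):
    if st[i,4]>150: print('yellow',st[i],ce[i].round(1))
white=(im.min(2)>249).astype(np.uint8);n,l,st,ce=cv2.connectedComponentsWithStats(white)
for i in range(1,n):
    if st[i,4]>200: print('white',st[i])
ys,xs=np.where((r>120)&(im[:,:,1]<140)&(im[:,:,2]>200));print('red rows',ys.min() if len(ys) else None,ys.max() if len(ys) else None, xs.min(),xs.max())
```

```text
pred blade [[264.2 196.3]
 [373.2 196.4]
 [371.8 227.8]
 [265.7 227.8]]
pred w 0.0235 [300.2 192. ] [341.1 231.8]
pred w 0.0455 [298.8 196.6] [342.5 238.9]
pred w 0.0755 [306.8 214. ] [334.6 240.9]
yellow [ 20   0  73  34 463] [53.5 14.4]
yellow [ 299  192   42   48 1390] [319.8 216.4]
white [ 266  197   39   31 1003]
white [335 197  39  31 987]
red rows 0 470 19 603
```

The final picture fits the expected poses within about 1–2 px: blade at x 266–374, rows 197–228, with the weight upright and centred on it. Handing in.

```bash
python3 -c "
from workcell import bot
print(bot.sign_off())"
```

```text
the job is handed in; nothing more can be done
None
```

I laid the square flush at the plate's near edge with its blade along the red line, stood the brass weight upright on the middle of the blade, and handed the job in at about 23 s; my last camera check put everything within about 2 mm of target, and no verdict came back.

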